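Restock the display stand in reverse order

TASK

Move the four containers, one at a time, from the grey delivery carrier to the wooden display stand, one to each bay, in reverse order: the one that stood leftmost on the carrier goes in the rightmost bay of the stand and so on, so that customers across the counter read the row the right way round. Keep them upright, set them down gently without dropping them, and leave each standing flat on the floor of its bay, near the middle.

Things in the scene. Friction and masses are not known exactly. Their poses are not given: they have to be found in the camera images.
- tall_jar: Tall round glass jar with a flat steel lid: 46 mm across at the body, lid 47 mm across, 94 mm high (lid from 78 to 94 mm); 0.25 kg give or take a third. Origin: centre of its underside, z up. At the start it stands on its own cork pad on the carrier.
- square_tin: Square aluminium tin with a paper label on the lid: body 46 x 46 mm, lid 47 x 47 mm, 72 mm high; 0.18 kg give or take a third. Its sides are square to its x and y axes, which lie within 0.12 rad of the carrier's at the start. Origin: centre of its underside, z up. At the start it stands on its own cork pad on the carrier.
- hex_jar: Six-sided amber glass jar, round brass lid: 44 mm across flats, 51 across corners, glass 66 mm high, lid 39 mm across, 80 mm high in all; 0.28 kg give or take a third. One pair of flats is square to its x axis, which lies within 0.12 rad of the carrier's at the start. Origin: centre of its underside, z up. At the start it stands on its own cork pad on the carrier.
- low_pot: Low round white ceramic pot with a wooden lid: 52 mm across, ceramic 50 mm high, lid 44 mm across up to 60 mm, and a 16 mm ball knob whose top is 73 mm up; 0.22 kg give or take a third. Origin: centre of its underside, z up. At the start it stands on its own cork pad on the carrier.
- pad_tall_jar: Round cork pad under the tall jar, 60 mm across, 4 mm thick. Origin: centre of its underside (which lies on the carrier's board, 12 mm above the table). Axes as the carrier's. Fixed; it stays where it is and so marks where that container stood in the row.
- pad_square_tin: Square cork pad under the square tin, 60 x 60 mm, 4 mm thick. Origin: centre of its underside (which lies on the carrier's board, 12 mm above the table). Axes as the carrier's. Fixed; it stays where it is and so marks where that container stood in the row.
- pad_hex_jar: Six-sided cork pad under the six-sided jar, 58 mm across the flats, 4 mm thick. Origin: centre of its underside (which lies on the carrier's board, 12 mm above the table). Axes as the carrier's. Fixed; it stays where it is and so marks where that container stood in the row.
- pad_low_pot: Large round cork pad under the low pot, 68 mm across, 4 mm thick. Origin: centre of its underside (which lies on the carrier's board, 12 mm above the table). Axes as the carrier's. Fixed; it stays where it is and so marks where that container stood in the row.
- carrier: Fixed grey plastic carrier: board 90 mm (x) by 360 mm (y), 12 mm thick, end boards 34 mm high. Origin: centre of its underside, on the table. y runs along the row to the robot's left, x away from the robot (within 0.12 rad of the world's). The pads lie at x = 0, y = -120, -40, 40, 120 mm, in any order. It is the nearer or the farther rack; a spoon and a ring under 35 mm high lie between the racks.
- stand: Fixed wooden display stand 86 mm (x) by 324 mm (y), about 0.2 m in x from the carrier. Four square bays, 72 mm inside, at x = 0, y = -120, -40, 40, 120 mm; bay floors 12 mm above the table, edges and dividers 8 mm wide, up to 24 mm. Origin: centre of its underside, on the table. y runs along the row to the robot's left, x away from the robot (within 0.12 rad of the world's).

How it is judged:
By the outcome, as a careful person would: the job done as asked, in the order asked, and still so for the second after the job is handed in, with the robot touching nothing.
It also fails if it takes over 112 s, if anything falls off the work surface, if the arm or the gripper's body presses on something with over 40 N, if the wrist force passes 120 N, or if a joint passes its speed limit or range.

ROBOT

A 6-joint arm with a two-finger parallel gripper is mounted at the origin on the work surface. World frame = base frame: x ahead of the robot, y to its left, z up, the work surface at z = 0. Lengths are in m, angles in rad, forces in N, time in s.
With the tool pointing down it reaches from about 0.35 to 0.975 m from the base axis. Payload 7.1 kg.
Tool frame: the origin (TCP) lies midway between the tips of the shut fingers; the grasp point (between the pads) lies 19 mm behind it; z points along the fingers, y is the line along which they close (so a half turn about z gives the same grasp; the last joint's range is limited). The gripper opens to 88 mm and grips with 3 to 60 N. Pads are 20 mm wide; open, the fingers measure 115 mm over their backs; the gripper's body (75 mm by 178 mm) begins 61 mm behind the grasp point.
Start: joints at [-1.193, 0.423, 1.63, -0, 1.089, -0.019], TCP at [0.242, -0.576, 0.223] pointing down, gripper open.
Joint ranges: [-3, 3], [-0.9, 2.11], [0.09, 2.58], [-1.31, 4.45], [0.11, 2.69], [-2.54, 2.54]. Speed limits (rad/s): [2.39, 2.39, 3.01, 3.14, 3.14, 3.14].

INTERFACE

Orientations are given as a unit quaternion [w, x, y, z].
In Python, from station import move_pose, movel, movej, command_gripper, wait, inverse_kinematics, read_camera, camera_info, MotionError, job_done, get_time, get_joint_pos, get_qvel, get_effort, get_tcp_pos, get_ee_rot, get_ft_force, get_ft_torque, get_grip_width, get_finger_force gives the robot as it stands. Calls block until the motion is done:
- move_pose(position, orientation): joint-space move of the TCP to a pose.
- movel(position, frame=None, v=0.15, until_force=None): straight line of the TCP; frame=None keeps the orientation; v is the mean speed in m/s. With until_force (N) it stops when the force on the tool has changed by that much, and returns True; else False.
- movej(angles): joint-space move.
- command_gripper(opening): opening from 0.0 (shut) to 1.0 (fully open); the grip force is fixed at half the most; returns when the fingers have stopped.
- wait(seconds).
- inverse_kinematics(position, orientation): joint angles nearest the present ones, or None.
- read_camera(name): name is "scene" or "top"; returns the picture (400x640x3 uint8, red, green, blue); there is no depth.
- camera_info(name): a dict with "intrinsics" (3x3 intrinsics, pixels), "dist" ([k1, k2, p1, p2, k3] as OpenCV has them; the pictures are not rectified), "T" (4x4, takes a point from camera to world coordinates). Camera axes: x right, y up, looking along -z (the intrinsics and any distortion apply to the point x, -y, -z); pixel columns grow to the right and rows downward; lengths in m; the calibration is good to about 2 mm. A picture is of the moment at which its call begins. camera_info takes no time and is no camera call.
A pose or a line that the arm cannot do raises MotionError and nothing moves.
- job_done(): hands the job in; it is judged then, once.
Readings, each from a call of its own:
- get_time(): time.
- get_joint_pos(): joint angles.
- get_qvel(): joint speeds.
- get_effort(): joint torques, N m.
- get_tcp_pos(): TCP position.
- get_ee_rot(): TCP orientation.
- get_ft_force(): force on the tool from outside, world axes, zero at the start.
- get_ft_torque(): the same for the moment, N m.
- get_grip_width(): opening from 0.0 (shut) to 1.0 (fully open).
- get_finger_force(): force on a finger pad.
Only numpy, scipy, OpenCV 4.12 (cv2) and the standard library are available. Lean on these libraries where they do the work, as an engineer would, in place of code of your own. Each camera call takes 0.05 s, during which the arm holds its last target. There are 200 camera calls.

## Working session

There is one attempt and no reset: what is moved stays moved. The work goes in short steps, each a Python script; the robot and the scene stay as the last script left them, time stands still between calls to the robot, and variables do not carry over. Pictures are saved under pics/ and viewed, at most 14 in all, crops included, and the job is handed in when it is done.

```bash
ls; mkdir -p pics
python3 - <<'E'
from station import *
import cv2,numpy as np
for n in("scene","top"):
    im=read_camera(n); cv2.imwrite(f"pics/{n}0.png",im[:,:,::-1]); i=camera_info(n); print(n,np.round(i["intrinsics"],1).tolist(),i["dist"],np.round(i["T"],3).tolist())
print(get_time(),get_ee_rot(),get_grip_width())
E
```

```text
pics
scene [[472.0, 0.0, 318.4], [0.0, 472.0, 196.8], [0.0, 0.0, 1.0]] [-0.09279063  0.          0.          0.          0.        ] [[0.491, -0.689, 0.533, 0.924], [0.871, 0.39, -0.299, -0.234], [-0.002, 0.611, 0.791, 0.557], [0.0, 0.0, 0.0, 1.0]]
top [[408.5, 0.0, 322.2], [0.0, 408.5, 201.5], [0.0, 0.0, 1.0]] [0.03557747 0.         0.         0.         0.        ] [[-0.004, 0.991, -0.134, 0.447], [-1.0, -0.005, -0.009, -0.012], [-0.009, 0.134, 0.991, 0.79], [0.0, 0.0, 0.0, 1.0]]
0.1 [-6.71666283e-04  9.80382639e-01  1.97102537e-01 -1.40623923e-04] 1.007003617606642
```

View pics/scene0.png

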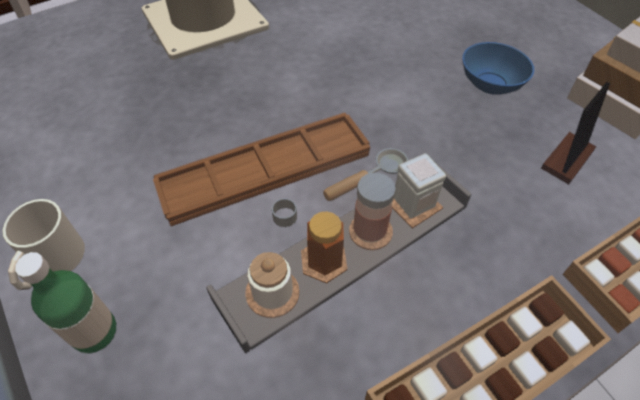

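View pics/top0.png

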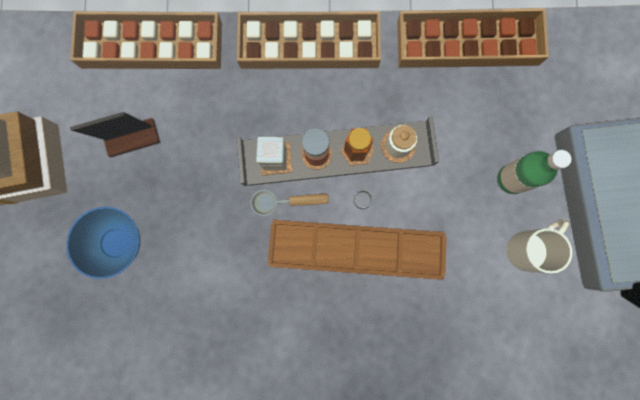

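The scene view shows the carrier with, from the robot's left (+y): tin (420,175), tall jar (375,200), hex jar (325,240) and pot (268,280). The top view shows the same row at y≈150 px, and the stand, which is the nearer rack, centred near (357,250). I'll enlarge both for measuring.

Run:
```python
import cv2
a=cv2.imread("pics/top0.png")[110:285,230:460]; cv2.imwrite("pics/topc.png",cv2.resize(a,None,fx=3.4,fy=3.4,interpolation=2))
a=cv2.imread("pics/scene0.png")[110:350,145:480]; cv2.imwrite("pics/scenec.png",cv2.resize(a,None,fx=2.3,fy=2.3,interpolation=2))
```

```text
(no output)
```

View pics/topc.png

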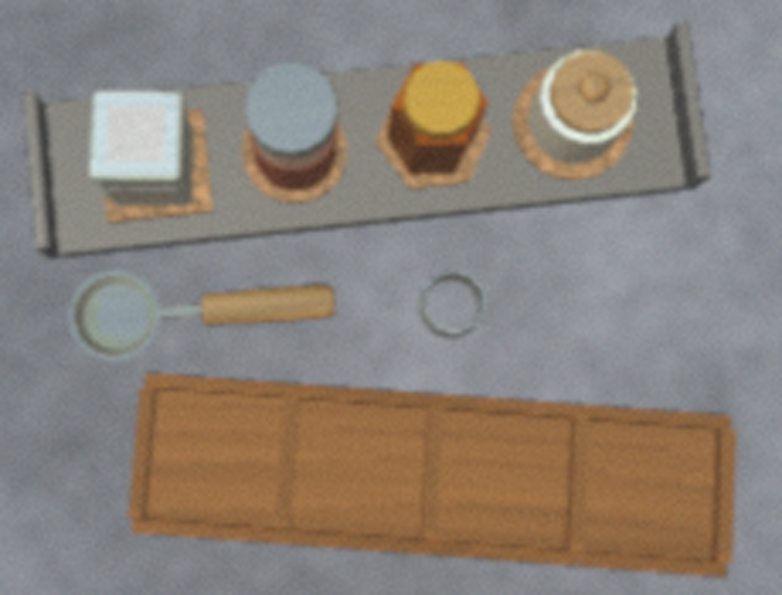

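View pics/scenec.png

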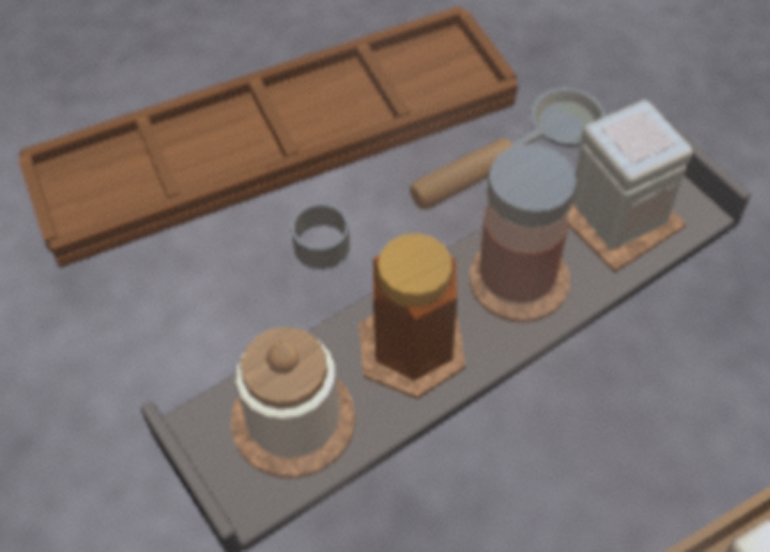

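The top crop shows the stand's rim corners at crop px (147,374), (735,414), (727,575) and (131,530), and the tin's lid corners at (92,90), (183,92), (180,180) and (88,176). The scene crop shows the matching corners, with the lids near (533,180), (415,265) and (285,360). Next I triangulate the corners, and fit circles to the lid rims through rays cast from both views.

```bash
cat > vis.py <<'E'
import cv2,numpy as np
from station import camera_info
CAM={n:camera_info(n) for n in("top","scene")}
def rays(n,px):
    i=CAM[n]; p=cv2.undistortPoints(np.float64(px).reshape(-1,1,2),np.float64(i["intrinsics"]),np.float64(i["dist"]))[:,0]
    T=np.array(i["T"]); d=np.c_[p[:,0],-p[:,1],-np.ones(len(p))]@T[:3,:3].T
    return T[:3,3],d/np.linalg.norm(d,axis=1)[:,None]
def plane(n,px,z):
    o,d=rays(n,px); return (o+d*((z-o[2])/d[:,2])[:,None])[:,:2]
def tri(pt,ps):
    o1,D1=rays("top",pt);o2,D2=rays("scene",ps);out=[]
    for a,b in zip(D1,D2):
        s=np.linalg.lstsq(np.c_[a,-b],o2-o1,rcond=None)[0]; p,q=o1+s[0]*a,o2+s[1]*b
        out.append(np.r_[(p+q)/2,np.linalg.norm(p-q)])
    return np.array(out)
def crop(p,x0,y0,f): return (np.float64(p)+.5)/f-.5+[x0,y0]
def circ(p):
    s=np.linalg.lstsq(np.c_[2*p,np.ones(len(p))],(p**2).sum(1),rcond=None)[0]
    return np.r_[s[:2],np.sqrt(s[2]+s[:2]@s[:2])]
def lidarc(im,box,lo,hi):
    """upper contour (rim of the lid's top face) of the largest blob of the colour"""
    x0,y0,x1,y1=box; h=cv2.cvtColor(cv2.resize(im[y0:y1,x0:x1],None,fx=4,fy=4,interpolation=2),cv2.COLOR_RGB2HSV)
    m=cv2.morphologyEx(cv2.inRange(h,lo,hi),cv2.MORPH_OPEN,np.ones((5,5)))
    c=max(cv2.findContours(m,0,1)[0],key=cv2.contourArea); c=cv2.convexHull(c)[:,0]
    bx=cv2.boundingRect(c); mm=np.zeros_like(m); cv2.fillPoly(mm,[c],255)
    cols=np.arange(bx[0]+2,bx[0]+bx[2]-2); top=mm[:,cols].argmax(0)
    return crop(np.c_[cols,top],x0,y0,4),np.array(bx)/4+[x0,y0,0,0]
E
python3 - <<'E'
from vis import *
im={n:cv2.imread(f"pics/{n}0.png")[:,:,::-1].copy() for n in CAM}
T=lambda p:crop(p,230,110,3.4); S=lambda p:crop(p,145,110,2.3)
np.set_printoptions(precision=4,suppress=True)
print("stand -y-x,+y-x,+y+x,-y+x");st=tri(T([(727,575),(131,530),(147,374),(735,414)]),S([(22,155),(462,8),(517,85),(50,243)]));print(st,st.mean(0))
print("tin -x+y,+x+y,+x-y,-x-y");tn=tri(T([(88,176),(92,90),(183,92),(180,180)]),S([(643,100),(691,150),(628,180),(583,133)]));print(tn,tn.mean(0))
for q in st,tn: print("yaw from x and y sides",[np.arctan2(-v[0],v[1]) for v in (q[1]-q[0],q[2]-q[3])] if q is st else [np.arctan2(-v[0],v[1]) for v in(q[0]-q[3],q[1]-q[2])])
lids={"tall":((298,122,335,165),(360,165,400,205),(85,20,60),(115,130,255)),
"hex":((345,122,378,160),(305,205,345,245),(15,140,120),(26,255,255)),
"pot":((385,118,422,150),(245,248,295,290),(6,80,80),(20,200,255))}
for k,(bt,bs,lo,hi) in lids.items():
    a,b1=lidarc(im["top"],bt,lo,hi);b,b2=lidarc(im["scene"],bs,lo,hi);print(k,b1,b2)
    f=lambda z:[circ(plane("top",a,z)),circ(plane("scene",b,z))]
    z=min(np.arange(.05,.14,.001),key=lambda z:np.linalg.norm(np.subtract(*f(z))[:2]))
    print("  z",z,f(z))
# carrier axis: pad row + rim lower edge corners at z .012
print("carrier front edge z=.0",plane("top",T([(57,255),(690,190)]),0.0))
v=[cv2.resize(im["top"][128:170,335:385],None,fx=8,fy=8,interpolation=2),cv2.resize(im["scene"][205:285,295:355],None,fx=4.2,fy=4.2,interpolation=2)]
v[1]=cv2.resize(v[1],(252,336));cv2.imwrite("pics/hex.png",np.hstack(v)[:,:,::-1])
E
```

```text
stand -y-x,+y-x,+y+x,-y+x
[[ 0.4068 -0.2278  0.019   0.0005]
 [ 0.4315  0.0956  0.0205  0.0011]
 [ 0.5168  0.0875  0.0216  0.0018]
 [ 0.4932 -0.2336  0.0294  0.0004]] [ 0.4621 -0.0696  0.0226  0.0009]
tin -x+y,+x+y,+x-y,-x-y
[[0.6131 0.1096 0.0858 0.0051]
 [0.6588 0.1084 0.0873 0.0042]
 [0.6583 0.0621 0.0874 0.0016]
 [0.6131 0.0642 0.0809 0.001 ]] [0.6358 0.0861 0.0854 0.003 ]
yaw from x and y sides [np.float64(-0.07607769825132436), np.float64(-0.07315469370354806)]
yaw from x and y sides [np.float64(-0.00161569455024369), np.float64(-0.01123109752900253)]
tall [302.75 127.5   25.75  26.75] [366.75 173.5   27.75  27.  ]
  z 0.11000000000000006 [array([0.6456, 0.0075, 0.0226]), array([0.6446, 0.0054, 0.0212])]Traceback (most recent call last):
  File "<stdin>", line 12, in <module>
  File "vis.py", line 24, in lidarc
    c=max(cv2.findContours(m,0,1)[0],key=cv2.contourArea); c=cv2.convexHull(c)[:,0]
ValueError: max() iterable argument is empty
```

The stand measures 324 x 86 mm with its rim at z≈23 mm, and the tin lid is 46 mm at z≈85 mm. The jar lid is at z≈110 mm with r≈22 mm. All of these match the text. The hex mask found nothing, so I'm fixing it.

Run:
```python
from vis import *
im={n:cv2.imread(f"pics/{n}0.png")[:,:,::-1].copy() for n in CAM}
T=lambda p:crop(p,230,110,3.4)
np.set_printoptions(precision=4,suppress=True)
for n,px in("top",(359,138)),("scene",(325,224)),("top",(400,136)),("scene",(262,270)): print(n,px,cv2.cvtColor(im[n],cv2.COLOR_RGB2HSV)[px[1]-1:px[1]+2,px[0]-1:px[0]+2].mean((0,1)))
lids={"hex":((345,122,378,160),(305,205,345,245),(15,140,100),(30,255,255)),
"pot":((385,118,422,150),(245,248,295,290),(8,70,80),(20,200,255))}
for k,(bt,bs,lo,hi) in lids.items():
  try:
    a,b1=lidarc(im["top"],bt,lo,hi);b,b2=lidarc(im["scene"],bs,lo,hi);print(k,b1,b2)
    f=lambda z:[circ(plane("top",a,z)),circ(plane("scene",b,z))]
    z=min(np.arange(.05,.14,.001),key=lambda z:np.linalg.norm(np.subtract(*f(z))[:2]))
    print("  z",z,f(z))
  except Exception as e: print(k,e)
print("carrier front edge",plane("top",T([(57,255),(690,190)]),0.0))
v=[cv2.resize(im["top"][128:170,335:385],None,fx=8,fy=8,interpolation=2),cv2.resize(im["scene"][205:285,295:355],(252,336),interpolation=2)]
cv2.imwrite("pics/hex.png",np.hstack(v)[:,:,::-1])
```

```text
top (359, 138) [ 21.2222 156.7778 196.5556]
scene (325, 224) [ 19.     131.6667 180.2222]
top (400, 136) [ 16.8889 110.     165.1111]
scene (262, 270) [ 14.      86.4444 137.1111]
hex max() iterable argument is empty
pot [392.25 125.25  23.75  23.5 ] [250.5  252.75  36.25  33.75]
  z 0.07500000000000002 [array([ 0.6616, -0.153 ,  0.0213]), array([ 0.6609, -0.1539,  0.0208])]
carrier front edge [[ 0.5884  0.144 ]
 [ 0.6245 -0.2219]]
```

```bash
sleep 8; ls pics
```

```text
hex.png
scene0.png
scenec.png
top0.png
topc.png
```

View pics/hex.png

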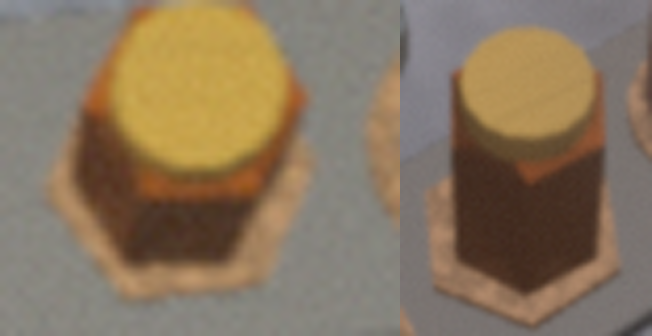

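The hex close-up shows the shoulder's front edge at 8x px (137,197)–(262,195) and the side corners at (83,105) and (308,103), so its flats are nearly square to world x. The other measurements agree with the pad spacing. I'll localise the hex jar, check reach, and move the tin first.

```bash
cat > rob.py <<'E'
import numpy as np
from scipy.spatial.transform import Rotation as R
from station import *
SY=-0.0746; SC=np.array([.4621,-.0696])
def bay(y): return SC+y*np.array([-np.sin(SY),np.cos(SY)])
SG=-1   # which way round the tool's y axis points
def quat(yaw,sg=None):
    y=(sg or SG)*np.array([np.cos(yaw),np.sin(yaw),0]); z=np.array([0,0,-1.]); 
    q=R.from_matrix(np.c_[np.cross(y,z),y,z]).as_quat(); return [q[3],q[0],q[1],q[2]]
HI=.16
def pick(p,yaw,h):
    q=quat(yaw); t0=get_time()
    command_gripper(1.0); move_pose([*p,HI+h-.01],q)
    movel([*p,.016+h+.03],v=.2); f=movel([*p,.016+h],v=.08,until_force=8)
    if f: print("TOUCHED going down",get_tcp_pos()); return
    command_gripper(0.0); print("width mm",88*get_grip_width(),"finger",get_finger_force())
    movel([*p,.016+h+.02],v=.06); movel([*p,HI+h],v=.2)
    print("lifted: finger",get_finger_force(),"width",88*get_grip_width(),"F",np.round(get_ft_force(),2),"t",get_time()-t0)
def place(p,h,yaw=SY):
    q=quat(yaw); t0=get_time()
    move_pose([*p,HI+h],q); movel([*p,.012+h+.012],v=.15); wait(.2)
    hit=movel([*p,.012+h-.004],v=.015,until_force=2.5)
    print("contact",hit,"tcp z - expected mm",1e3*(get_tcp_pos()[2]-.012-h),"F",np.round(get_ft_force(),2))
    command_gripper(.8); wait(.2); movel([*p,.012+h+.03],v=.06); movel([*p,HI+h],v=.25); print("t",get_time()-t0,get_time())
E
python3 - <<'E'
from vis import *
import rob; from rob import *
c=plane("top",crop([(83,105),(137,197),(262,195),(308,103)],335,128,8),.082); print("hex corners",c, "centre",(c[0]+c[3])/2,"across",np.linalg.norm(c[0]-c[3]),"front edge",np.linalg.norm(c[1]-c[2]),"yaws",[np.arctan2(-v[0],v[1]) for v in(c[0]-c[3],c[1]-c[2])])
for sg in(1,-1): print(sg,[None if (q:=inverse_kinematics([*p,z],quat(y,sg))) is None else np.round(q[5],2) for p,y,z in(((.636,.086),0,.036),((.661,-.153),.1,.034),(bay(-.12),SY,.03),(bay(.12),SY,.03),(bay(.12),SY,.2),((.661,-.153),.1,.2))])
E
```

```text
hex corners [[ 0.65233516 -0.04641578]
 [ 0.6312464  -0.05816938]
 [ 0.63150826 -0.08587875]
 [ 0.65242206 -0.09646764]] centre [ 0.65237861 -0.07144171] across 0.05005193094036585 front edge 0.02771060920228294 yaws [np.float64(0.0017362835420415776), np.float64(0.009449894415613204)]
1 [np.float64(0.12), np.float64(-0.35), np.float64(-0.35), np.float64(0.16), np.float64(0.16), np.float64(-0.35)]
-1 [None, None, None, None, None, None]
```

```bash
sed -i 's/^SG=-1/SG=1/' rob.py
python3 - <<'E'
from rob import *
pick((.636,.086),-.02,.020)
E
```

```text
width mm 46.72245562768299 finger 29.995609894394875
lifted: finger 29.992468804121017 width 46.840745423055296 F [-0.75 -0.18 -1.95] t 6.0917
```

Grip width is 46.7 mm and the lifted weight is about 2 N, so the tin is held. I'll place it in the rightmost bay.

Run:
```python
from rob import *
import cv2
place(bay(-.12),.020)
pick((.645,.0065),0.05,.026)
for n in("scene","top"): cv2.imwrite(f"pics/{n}1.png",read_camera(n)[:,:,::-1])
a,b=cv2.imread("pics/scene1.png")[80:330,120:480],cv2.imread("pics/top1.png")[90:340,210:480]
cv2.imwrite("pics/v1.png",cv2.resize(cv2.hconcat([a,b]),(790,313)))
```

```text
contact True tcp z - expected mm -0.15722670559673024 F [-1.44  0.36  4.61]
t 5.341600000000001 11.5333
width mm 46.12708453230001 finger 29.963276591151953
lifted: finger 29.961293041706085 width 46.30811675261177 F [ 0.23  0.21 -3.17] t 4.741699999999998
```

View pics/v1.png

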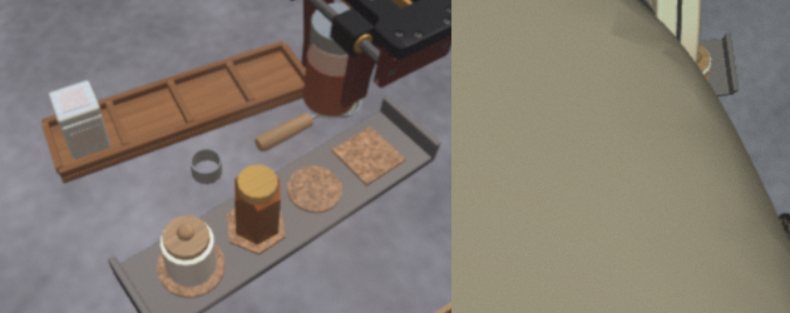

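The tin stands upright in the rightmost bay (crop px ~(80,120)), and the jar is held upright. The contact height was within 0.2 mm of expected, so I'll carry on.

Run:
```python
from rob import *
place(bay(-.04),.026)
pick((.652,-.072),.005,.022)
if abs(88*get_grip_width()-44)<2.5 and get_finger_force()>20:
    place(bay(.04),.022)
    pick((.661,-.1535),.05,.018)
```

```text
contact True tcp z - expected mm -0.3654503941857498 F [ 0.11 -0.55  1.8 ]
t 4.9833 21.3583
width mm 43.92848214264034 finger 29.998419284820557
lifted: finger 29.997853338718414 width 43.75923351841674 F [-0.21 -0.73 -2.63] t 4.5
contact True tcp z - expected mm -0.08110210863153042 F [-0.41  0.17  4.52]
t 4.916699999999999 30.775
width mm 51.73004214137054 finger 30.00033348798752
lifted: finger 29.999131858348846 width 51.38963360140895 F [ 0.39  0.64 -3.38] t 4.5167
```

Grip widths of 43.9 mm and 51.7 mm match the hex jar and the pot. I'll place the pot, move the arm clear and look.

Run:
```python
from rob import *
import cv2
place(bay(.12),.018)
movej([-1.193,0.423,1.63,0,1.089,-0.019]); wait(.3)
for n in("scene","top"): cv2.imwrite(f"pics/{n}2.png",read_camera(n)[:,:,::-1])
a,b=cv2.imread("pics/scene2.png")[80:330,120:400],cv2.imread("pics/top2.png")[190:300,250:470]
cv2.imwrite("pics/s2c.png",cv2.resize(a,None,fx=2.3,fy=2.3,interpolation=2));cv2.imwrite("pics/t2c.png",cv2.resize(b,None,fx=3.6,fy=3.6,interpolation=2))
print(get_time())
```

```text
contact True tcp z - expected mm 0.006631329703229993 F [-0.57 -0.26  3.99]
t 5.0916 40.3833
43.1583
```

View pics/s2c.png

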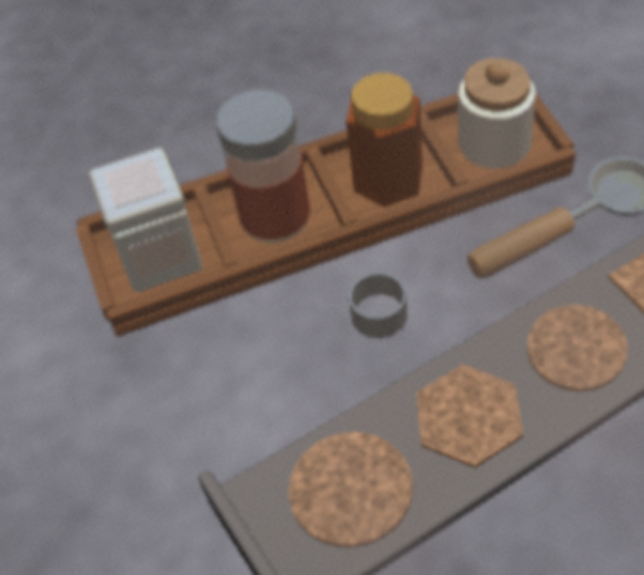

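View pics/t2c.png

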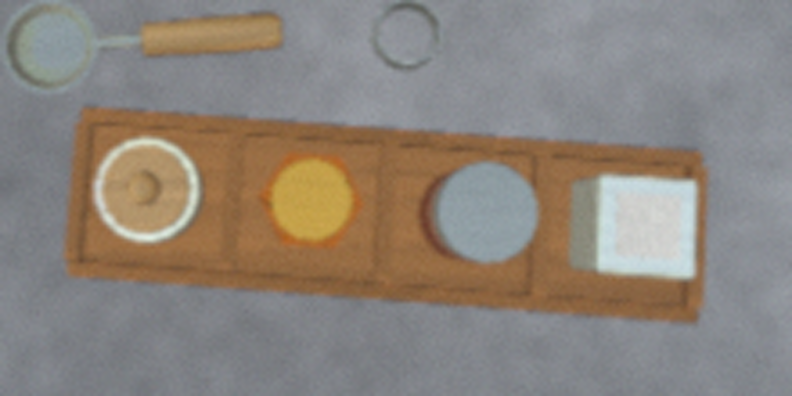

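The scene view shows all four standing upright in their bays. In the top view the lids are at crop px (147,190), (312,200), (488,212) and (648,228). I'll check their offsets from the bay centres numerically before handing in.

Run:
```python
from vis import *; from rob import *
for n,px,z,y in(("pot",(147,190),.062,.12),("hex",(312,200),.092,.04),("tall",(488,212),.106,-.04),("tin",(648,228),.084,-.12)):
    print(n,np.round(1e3*(plane("top",crop([px],250,190,3.6),z)[0]-bay(y)),1))
S=lambda p:crop(p,120,80,2.3)
print("scene",[np.round(1e3*(plane("scene",S([p]),z)[0]-bay(y)),1) for p,z,y in(((382,98),.092,.04),((256,120),.106,-.04),((137,185),.084,-.12))])
```

```text
pot [1.8 1.2]
hex [1.7 0.5]
tall [ 1.5 -0.4]
tin [0.2 0.8]
scene [array([ 6.2, -3. ]), array([ 5.4, -2.6]), array([3.9, 0.2])]
```

```bash
python3 -c "
from station import *
print(job_done())"
```

```text
the job is handed in; nothing more can be done
None
```

I moved all four containers to the stand in reverse order and handed the job in at about 43 s: from the robot's left, the bays hold the pot, hex jar, tall jar and tin, all upright and about 2 mm from their bay centres in the top view (rougher scene-view picks of three of them gave up to 7 mm).

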